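Flip the L-key and tighten the box clamp

TASK

Take the thick L-shaped key from the sloping rack, flip it so that its short arm points straight down, and push the short arm fully into the socket of the clamp screw. Using the long arm as the lever, turn the stiff screw clockwise (seen from above) until it comes up against its stop, then let go and leave the key standing in the screw. Leave the thin key in the rack and do not knock over or shift the glue bottle and the knife.

Things in the scene. Friction and masses are not known exactly. Their poses are not given: they have to be found in the camera images.
- key: Thick steel L-shaped key (like a hex key, but square), 0.5 kg. Long arm 18 mm square, 160 mm from free end to the short arm's axis; short arm 26 mm square, 60 mm from the long arm's centre line to its tip. x: along the long arm to the bend; the short arm points along -z; flats face +y and -y. Origin: middle of the underside (-z) of the free end.
- key_grip (a point): Point on the centre line of the thick key's long arm, 80 mm from its free end and 80 mm from the short arm's axis, 9 mm above the underside; axes as key. In the rack the long arm is clear on both sides and 25 mm underneath here, from 27 to 103 mm from the free end. The centre of mass is about 20 mm nearer the bend.
- key_tip (a point): Centre of the end face of the thick key's short arm; axes as key. The last 8 mm of the short arm are stepped down to 18 mm square to enter easily.
- small_key: Bystander: thin key of 10 mm square bar, long arm 150 mm, short arm 40 mm, in the other lane, 130 mm beside the thick one; origin and axes likewise. Too thin to drive the screw.
- rack: Fixed wooden rack, origin under its middle. The thick key lies in either lane. Keys lie in open saddles 23 mm wide, the free end low and nearest the robot against a stop, the long arm rising at 45 degrees along the rack's +x (away from the robot), the short arm pointing away from the robot and down at 45 degrees. Lift a key out at right angles to the slope, along its own +z.
- clamp: Fixed grey clamp, 230 x 150 mm; origin on the table under the screw's axis, its plate reaching 180 mm along +x. The screw's head is sunk in a round collar 80 mm in diameter, top 70 mm above the table; nothing of the clamp stands higher than 72 mm. Turning the screw closes a flat jaw on a black box lined with foam.
- socket (a point): Centre of the floor of the screw's square socket, 26 mm above the table; z up, x and y turn with the screw. 32 mm across flats, 34 mm deep, under a steep bell mouth 10 mm high, 44 mm wide at the top. The key fits (15 degrees of play either way) with its x along the point's x, its long arm then reaching from the screw along the point's -x, to the robot's side, or at any quarter turn from there.
- screw (a joint): Turn of the clamp screw in rad, growing clockwise seen from above; starts between 0 and 0.2, hard stop at 1.0. Stiff: needs about 0.5 N m (6.5 N at 80 mm from the screw) and stays where it is left. The key, once released in the socket, stays in and droops some 10 degrees.
- glue: Bystander: white glue bottle with an orange cap, 48 mm in diameter, 120 mm tall, standing; origin at the centre of its foot.
- knife: Bystander: yellow and black box knife, blade shut, 145 mm long, lying flat; origin under its middle.

How it is judged:
On the way, in this order (a step that is already met when the one before it is completed fails the run):
1. the key's short arm points down and is in the socket before the screw has been turned (horizontal distance between key_tip and socket below 0.008 m and z of key_tip in the frame of socket below 0.012 m and angle between key's own z axis and vertical below 0.35 rad and value of joint screw below 0.45 rad), for 0.2 s.
2. the screw is turned up to its stop with the key's short arm in the socket (horizontal distance between key_tip and socket below 0.008 m and z of key_tip in the frame of socket below 0.012 m and angle between key's own z axis and vertical below 0.35 rad and value of joint screw above 0.85 rad), for 0.2 s.
At the end, for the whole second after the job is handed in: The screw stands at more than 0.85 rad (its stop is at 1.0); the thick key is at rest, let go, with its short arm's tip within 8 mm sideways and 12 mm in height of the socket's floor centre and its z axis within 0.35 rad of vertical (all of step 2 and linear speed of key below 0.02 m/s); the robot touches nothing.
It fails at once if the thin key is taken out or shifted by more than 30 mm (distance of small_key from where it was at the start of the episode above 0.03 m).
It fails at once if the glue bottle is knocked over or shifted by more than 30 mm (angle between glue's own z axis and vertical above 0.5 rad or distance of glue from where it was at the start of the episode above 0.03 m).
It fails at once if the knife is shifted by more than 30 mm (distance of knife from where it was at the start of the episode above 0.03 m).
It also fails if it takes over 58 s, if anything falls off the work surface, if the arm or the gripper's body presses on something with over 40 N, if the wrist force passes 120 N, or if a joint passes its speed limit or range.

ROBOT

A 7-joint arm with a two-finger parallel gripper is mounted at the origin on the work surface. World frame = base frame: x ahead of the robot, y to its left, z up, the work surface at z = 0. Lengths are in m, angles in rad, forces in N, time in s.
With the tool pointing down it reaches from about 0.4 to 0.85 m from the base axis. Payload 10.4 kg.
Tool frame: the origin (TCP) lies midway between the tips of the shut fingers; the grasp point (between the pads) lies 19 mm behind it (manip.grasp_offset is the distance from the TCP to the grasp point, in m); z points along the fingers, y is the line along which they close (so a half turn about z gives the same grasp; the last joint's range is limited). The gripper opens to 85 mm and grips with 20 to 120 N. Pads are 22 mm wide; open, the fingers measure 114 mm over their backs; the gripper's body (76 mm by 85 mm) begins 54 mm behind the grasp point. The pads swing forward as they close: fully open they stand 13 mm farther back than shut.
Start: joints at [1.2, 0.332, -0.065, 1.46, 0.022, 1.35, -0.088], TCP at [0.213, -0.588, 0.231] pointing down, gripper open.
Joint ranges: [-2.6, 2.6], [-0.5, 2.12], [-1.47, 1.34], [0.16, 2.42], [-1.27, 4.41], [0.06, 2.06], [-2.6, 2.6]. Speed limits (rad/s): [2.22, 2.22, 2.79, 2.79, 3.14, 3.14, 3.14].

INTERFACE

Orientations are given as a unit quaternion [x, y, z, w].
In Python, from workcell import manip, cams, ticket gives the robot as it stands (manip), with the cameras (cams) and the job (ticket).
- The arm moves only by the shell command python3 jog.py [FORCE], which reads ROWS from standard input. ROWS is one flat JSON list of numbers that holds 1 to 20 rows one after another, with no inner brackets; each row has 7 numbers: a rotation vector rx, ry, rz in a scale on which 1.0 is 4 rad, then dx, dy, dz in normalised numbers (1 is 60 cm), then the opening from 0.0 (shut) to 1.0 (fully open); each row is the pose to reach, as a shift and turn from the pose commanded when the command began, along the tool's axes at that moment; what a row does not reach only later rows make up. A row lasts 1/8 s, in which the tool goes at most 0.0625 m and 0.188 rad, less where a joint would pass 70% of its speed; a pose out of reach is approached as far as the arm can. The fingers move at their own pace and stop on an object; FORCE is the grip in N (left out, the last holds). Time passes only in rows, so rows that do not move let the fingers close. It prints the time, the measured TCP pose, the force, the opening and the grip force at its end. No shift or turn number may pass 1 either way. Input that does not fit is refused with a message, and nothing moves.
- manip.get_obs(): the state, without advancing time (a new reading comes with each control period).
- cams.camera(name): name is "scene" or "top" or "wrist"; returns the picture (420x560x3 uint8, blue, green, red); there is no depth.
- cams.calibration(name): a dict with "fx", "fy", "cx", "cy" (pixels), "world_from_camera" (4x4, takes a point from camera to world coordinates); the wrist camera has in their place "tool_from_camera" (4x4, takes a point from camera to tool coordinates, whose origin is the TCP and whose axes are the flange's). Camera axes: x right, y up, looking along -z (the intrinsics and any distortion apply to the point x, -y, -z); pixel columns grow to the right and rows downward; lengths in m; the calibration is good to about 2 mm. A picture is of the moment at which its call begins: read the wrist's pose just before it. calibration takes no time and is no camera call.
- ticket.hand_in(): hands the job in; it is judged then, once.
The state is a dict: "clock": time; "joint_pos": joint angles; "joint_velocities": joint speeds; "tau": joint torques, N m; "position": TCP position; "ee_rot": TCP orientation; "ft_force": force on the tool from outside, world axes, zero at the start; "torque": the same for the moment, N m; "grip_width": opening from 0.0 (shut) to 1.0 (fully open); "grasp_force": force on a finger pad.
Only numpy, scipy, OpenCV 4.12 (cv2) and the standard library are available. Lean on these libraries where they do the work, as an engineer would, in place of code of your own. Each camera call takes 0.05 s, during which the arm holds its last target. There are 200 camera calls.

## Working session

There is one attempt and no reset: what is moved stays moved. The work goes in short steps, Python scripts to look and compute and a shell command to move; the robot and the scene stay as the last step left them, time stands still between calls to the robot, and variables do not carry over. Pictures are saved under pics/ and viewed, at most 10 in all, crops included, and the job is handed in when it is done.

```bash
ls; mkdir -p pics; python3 - <<'E'
from workcell import manip, cams, ticket
import cv2,numpy as np
np.set_printoptions(precision=4,suppress=True)
o=manip.get_obs();print(o['clock'],o['position'],o['ee_rot'],manip.grasp_offset)
for n in("scene","top"):
    cv2.imwrite(f"pics/{n}0.png",cams.camera(n));print(n,cams.calibration(n))
print(cams.calibration("wrist"))
E
```

```text
jog.py
pics
workcell.py
0.0 [ 0.2129 -0.5872  0.2305] [ 0.9849  0.173  -0.0002 -0.0007] 0.0187
scene {'fx': 390.87930284593244, 'fy': 390.87930284593244, 'cx': 285.24338615888706, 'cy': 211.92854535257086, 'world_from_camera': array([[-0.3367, -0.7906,  0.5114,  0.9405],
       [ 0.9416, -0.2855,  0.1786,  0.1295],
       [ 0.0048,  0.5416,  0.8406,  0.7709],
       [ 0.    ,  0.    ,  0.    ,  1.    ]])}
top {'fx': 482.69251411958084, 'fy': 482.69251411958084, 'cx': 280.5802634163948, 'cy': 207.08760800316773, 'world_from_camera': array([[-0.0265,  0.9806, -0.1941,  0.328 ],
       [-0.9994, -0.0305, -0.0174, -0.0185],
       [-0.023 ,  0.1935,  0.9808,  1.1882],
       [ 0.    ,  0.    ,  0.    ,  1.    ]])}
{'fx': 305.4112285220592, 'fy': 305.4112285220592, 'cx': 283.49300950590145, 'cy': 209.85856272882523, 'tool_from_camera': array([[ 0.0004,  0.9648,  0.263 ,  0.0672],
       [ 1.    , -0.    , -0.0014, -0.0002],
       [-0.0013,  0.263 , -0.9648, -0.1419],
       [ 0.    ,  0.    ,  0.    ,  1.    ]])}
```

View pics/top0.png

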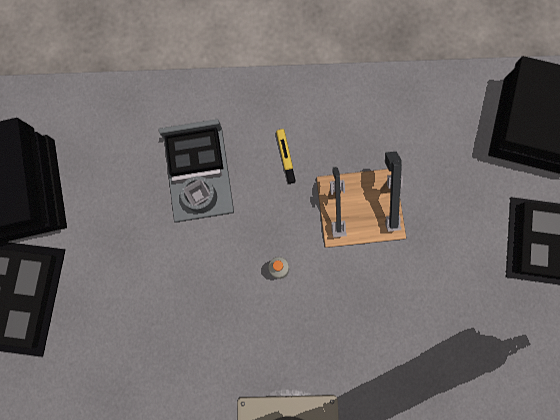

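View pics/scene0.png

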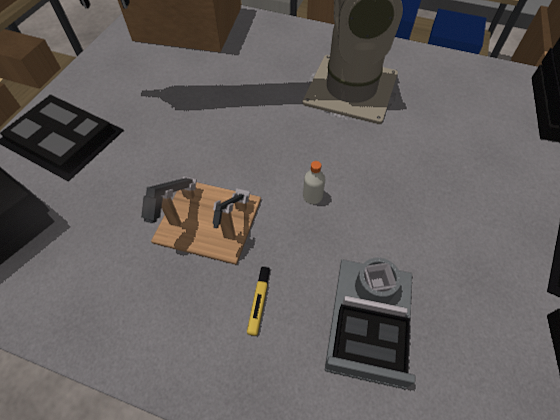

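The top view shows the thick key in the right lane, about (393,228) to (393,155), and the thin key at column 338. The socket is near (197,194), the knife near (286,157) and the glue near (279,267). The scene view agrees, with the key bend near (152,200) and the socket near (381,277). Next I'll enlarge the key and socket areas from both cameras.

```bash
python3 - <<'E'
import cv2,numpy as np
t=cv2.imread("pics/top0.png");s=cv2.imread("pics/scene0.png")
def c(im,x,y,w,h):return cv2.resize(im[y:y+h,x:x+w],(400,300),interpolation=cv2.INTER_CUBIC)
a=np.hstack([c(t,310,145,120,90+15)if 0 else c(t,310,148,128,96),c(t,165,165,64,48)])
b=np.hstack([c(s,130,160,128,96),c(s,345,250,64,48)])
cv2.imwrite("pics/crop0.png",np.vstack([a,b]))
E
```

```text
(no output)
```

View pics/crop0.png

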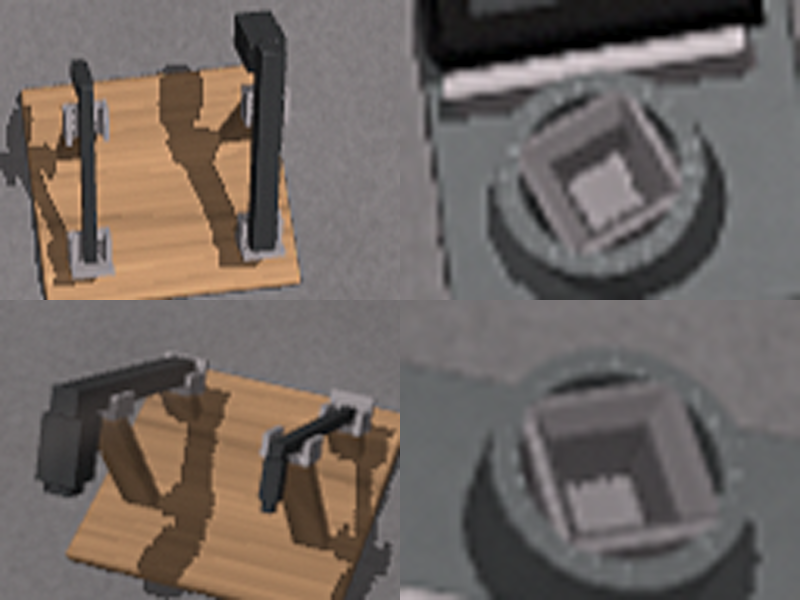

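```bash
cat > h.py <<'E'
import numpy as np,cv2
from workcell import manip, cams, ticket
from scipy.spatial.transform import Rotation as R
np.set_printoptions(precision=4,suppress=True)
def tool(o=None):
    o=o or manip.get_obs();T=np.eye(4);T[:3,:3]=R.from_quat(o['ee_rot']).as_matrix();T[:3,3]=o['position'];return T
def rays(n,px,T=None):
    c=cams.calibration(n);W=c['world_from_camera'] if n!='wrist' else T@c['tool_from_camera']
    p=np.atleast_2d(px).astype(float)
    d=np.c_[(p[:,0]-c['cx'])/c['fx'],-(p[:,1]-c['cy'])/c['fy'],-np.ones(len(p))]@W[:3,:3].T
    return W[:3,3],d
def plane(n,px,z,T=None):
    o,d=rays(n,px,T);return o+d*((z-o[2])/d[:,2])[:,None]
def tri(L):
    A=np.zeros((3,3));b=np.zeros(3)
    for o,d in L:
        d=d/np.linalg.norm(d);P=np.eye(3)-np.outer(d,d);A+=P;b+=P@o
    x=np.linalg.solve(A,b);return x,[np.linalg.norm(np.cross(x-o,d/np.linalg.norm(d))) for o,d in L]
E
python3 - <<'E'
from h import *
t=np.array([[219,92],[283,183],[183,257],[120,152]])*.16+[165,165]
s=np.array([[120,115],[280,80],[322,240],[160,252]])*.16+[345,250]
for n,p in(("top",t),("scene",s)):
    q=plane(n,p,.07);e=np.roll(q,-1,0)-q;print(n,q[:,:2],q.mean(0),np.linalg.norm(e,axis=1),np.degrees(np.arctan2(e[:,1],e[:,0]))%90)
# plate left edge direction (clamp yaw)
q=plane("top",[[175,220],[233,212],[221,122]],.02);print("plate",q)
print("glue cap",plane("top",[[278,266]],.12),"knife",plane("top",[[279,130],[292,182]],.01))
# key: free-end top edge mid, and bend top corners
kt=np.array([[248,250],[277,250],[258,52],[285,45]])*.32+[310,148]
def T1(a,b):
    o,d=rays("top",a);o2,d2=rays("scene",b);return tri([(o,d[0]),(o2,d2[0])])
K=np.array([[195,360],[52,388]])*.32+[130,160-96]
print(T1((kt[2]+kt[3])/2,np.array([62,87])*.32+[130,160]))
print(T1((kt[0]+kt[1])/2,np.array([192,62])*.32+[130,160]))
# rack base edges, z~.015
print("rack",plane("top",np.array([[20,92],[300,282],[255,66],[47,300]])*.32+[310,148],.015))
print("keyline z.05,.15",plane("top",[(kt[0]+kt[1])/2],.06),plane("top",[(kt[2]+kt[3])/2],.17))
E
```

```text
top [[0.6221 0.1927]
 [0.5856 0.168 ]
 [0.558  0.2061]
 [0.5997 0.2306]] [0.5913 0.1994 0.07  ] [0.0441 0.047  0.0484 0.044 ] [34.0301 35.9608 30.4468 30.6511]
scene [[0.5853 0.1699]
 [0.5565 0.2146]
 [0.605  0.2373]
 [0.6254 0.1919]] [0.593  0.2034 0.07  ] [0.0532 0.0535 0.0498 0.0457] [32.8474 25.0735 24.2028 28.7185]
plate [[0.5348 0.2636 0.02  ]
 [0.5505 0.12   0.02  ]
 [0.7862 0.1492 0.02  ]]
glue cap [[0.4073 0.0097 0.12  ]] knife [[ 0.7631  0.0012  0.01  ]
 [ 0.6245 -0.0279  0.01  ]]
(array([ 0.6157, -0.2537,  0.1781]), [np.float64(0.00048338647210016423), np.float64(0.00048338647210011376)])
(array([ 0.4929, -0.2621,  0.0491]), [np.float64(0.004056664538514073), np.float64(0.0040566645385141055)])
rack [[ 0.633  -0.0893  0.015 ]
 [ 0.4735 -0.3006  0.015 ]
 [ 0.6484 -0.278   0.015 ]
 [ 0.4652 -0.1035  0.015 ]]
keyline z.05,.15 [[ 0.4929 -0.2636  0.06  ]] [[ 0.6183 -0.2561  0.17  ]]
```

```bash
cat >> h.py <<'E'
def key_tool(yaw,slope=np.pi/4):
    c,s=np.cos(yaw),np.sin(yaw);x=np.array([c*np.cos(slope),s*np.cos(slope),np.sin(slope)]);z=np.array([c*np.sin(slope),s*np.sin(slope),-np.cos(slope)])
    return np.c_[x,np.cross(z,x),z]
def go(p,Rm):
    T=tool();rv=R.from_matrix(T[:3,:3].T@Rm).as_rotvec();d=T[:3,:3].T@(np.asarray(p)-T[:3,3])
    print("row:",np.round(np.r_[rv,d],4),"n",np.linalg.norm(d)/.0625,np.linalg.norm(rv)/.188)
E
python3 - <<'E'
from h import *
Rm=key_tool(np.radians(4.5));g=np.array([.556,-.258,.103]);go(g-.1*Rm[:,2],Rm)
E
```

```text
row: [-0.1069  0.7808  0.2548  0.3666 -0.2113  0.0571] n 6.832525264203286 4.405715578302974
```

Units first: shifts go in shares of 60 cm and turns go in shares of 4 rad. So 0.367 m is 0.6117, -0.211 m is -0.3517, 0.781 rad is 0.1953.

```bash
echo '[-0.0125,0.1,0.0325,0.3,-0.175,0.0333,1,-0.0268,0.1953,0.0638,0.6117,-0.3517,0.095,1,-0.0268,0.1953,0.0638,0.6117,-0.3517,0.095,1,-0.0268,0.1953,0.0638,0.6117,-0.3517,0.095,1,-0.0268,0.1953,0.0638,0.6117,-0.3517,0.095,1,-0.0268,0.1953,0.0638,0.6117,-0.3517,0.095,1,-0.0268,0.1953,0.0638,0.6117,-0.3517,0.095,1,-0.0268,0.1953,0.0638,0.6117,-0.3517,0.095,1,-0.0268,0.1953,0.0638,0.6117,-0.3517,0.095,1,-0.0268,0.1953,0.0638,0.6117,-0.3517,0.095,1]' | python3 jog.py; python3 - <<'E'
from h import *
o=manip.get_obs();T=tool(o);np.save("Tw0.npy",T);cv2.imwrite("pics/w0.png",cams.camera("wrist"))
Rm=key_tool(np.radians(4.5));g=np.array([.556,-.258,.103]);go(g-.1*Rm[:,2],Rm);print(o['joint_pos'])
E
```

```text
clock: 1.35
position: [0.4856, -0.2655, 0.1744]
ee_rot: [0.923, 0.035, 0.383, -0.014]
ft_force: [-0.7, -1.1, 0.4]
grip_width: 1.001
grasp_force: 0.0
row: [ 0.0026 -0.0008 -0.0008 -0.0004 -0.0019  0.0005] n 0.03225363456568368 0.014915049298094795
[ 1.154  -0.0362 -0.4039  2.2368 -1.0848  0.6425  0.0623]
```

View pics/w0.png

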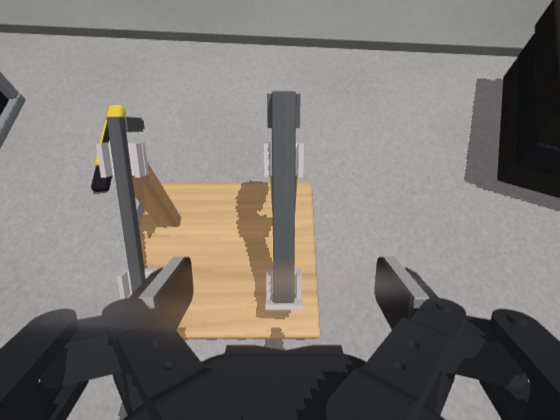

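The wrist view shows the thick key aligned with the image vertical, between the fingers. Its top face runs from (287,93) to (285.5,302), and the thin key is well to the left. I'll refine using the top face plane.

```bash
python3 - <<'E'
from h import *
T=np.load("Tw0.npy");im=cv2.imread("pics/w0.png");g=cv2.cvtColor(im,cv2.COLOR_BGR2GRAY)
def face(r):
    a=im[r,255:315].astype(int);return ''.join(' ' if v>95 else '#' if v>55 else '.' for v in a.sum(1)/3)
for r in (85,90,93,96,110,130,200,220,240,260,280,295,299,302,305): print(r,face(r))
c=cams.calibration("wrist");C=c['tool_from_camera']
def tz(px,z): # point in tool frame at plane z
    d=C[:3,:3]@np.array([(px[0]-c['cx'])/c['fx'],-(px[1]-c['cy'])/c['fy'],-1]);return C[:3,3]+d*((z-C[2,3])/d[2])
Rm=T[:3,:3]
zt=.1-.0187+.0187-.009
for px in ((273,302),(297,302),(285,302),(274,200),(296,200),(286.5,93)):
    print(px,tz(px,zt),T[:3,:3]@tz(px,zt)+T[:3,3])
E
```

```text
85                                                             
90                                                             
93                  ########################                   
96              ################################               
110              ###.############################               
130                  ########################                   
200                  #######################                    
220                  ######################                     
240                   #####################                     
260                    ####################                     
280                                                             
295                   ##                                        
299                   ##                                        
302                                                             
305                                                             
(273, 302) [-0.079  -0.0091  0.091 ] [ 0.4934 -0.2559  0.0541]
(297, 302) [-0.079   0.0115  0.091 ] [ 0.495  -0.2765  0.0542]
(285, 302) [-0.079   0.0012  0.091 ] [ 0.4942 -0.2662  0.0542]
(274, 200) [ 0.0112 -0.0076  0.091 ] [ 0.5571 -0.2524  0.118 ]
(296, 200) [0.0112 0.0096 0.091 ] [ 0.5584 -0.2696  0.118 ]
(286.5, 93) [0.0899 0.0019 0.091 ] [ 0.6133 -0.2576  0.1737]
```

Scaled: 0.12 m is 0.2, 0.001 m is 0.0017.

```bash
echo '[0,0,0,0.0017,0.0017,0.0833,1,0,0,0,0.0017,0.0017,0.15,1,0,0,0,0.0017,0.0017,0.2,1,0,0,0,0.0017,0.0017,0.2,1,0,0,0,0.0017,0.0017,0.2,0,0,0,0,0.0017,0.0017,0.2,0,0,0,0,0.0017,0.0017,0.2,0,0,0,0,0.0017,0.0017,0.2,0,0,0,0,0.0017,0.0017,0.2,0,0,0,0,0.0017,0.0017,0.2,0,0,0,0,0.0017,0.0017,0.2,0,0,0,0,0.0017,0.0017,0.2,0]' | python3 jog.py 110
```

```text
clock: 2.9
position: [0.5713, -0.259, 0.0909]
ee_rot: [0.923, 0.036, 0.383, -0.014]
ft_force: [-13.3, 2.9, 12.6]
grip_width: 0.19
grasp_force: 107.0
```

Scaled: -0.13 m is -0.2167, -0.1 m is -0.1667.

```bash
echo '[0,0,0,0,0,-0.05,0,0,0,0,0,0,-0.1,0,0,0,0,0,0,-0.1667,0,0,0,0,0,0,-0.2167,0,0,0,0,0,0,-0.2167,0,0,0,0,0,0,-0.2167,0,0,0,0,0,0,-0.2167,0]' | python3 jog.py; python3 - <<'E'
from h import *
T=tool()
# intermediate pose: tool down above and between rack and clamp, yaw .3, high
c=lambda y:key_tool(y,0.)
go([.50,-.18,.35],c(.1));print(T)
E
```

```text
clock: 3.78
position: [0.4801, -0.2648, 0.1811]
ee_rot: [0.923, 0.037, 0.382, -0.015]
ft_force: [0.5, -1.1, -4.1]
grip_width: 0.19
grasp_force: 111.5
row: [ 0.0078 -0.7852 -0.0195  0.1382 -0.083  -0.1006] n 3.040747212212736 4.1780857654550605
[[ 0.705   0.0794  0.7047  0.4801]
 [ 0.056  -0.9968  0.0563 -0.2648]
 [ 0.707  -0.0002 -0.7072  0.1811]
 [ 0.      0.      0.      1.    ]]
```

Scaled: 0.138 m is 0.23, 0.08 m is 0.1333, -0.18 rad is -0.045.

```bash
echo '[0,-0.045,0,0.0767,-0.05,-0.05,0,0,-0.09,0,0.1333,-0.0833,-0.1,0,0.001,-0.14,-0.0025,0.23,-0.1383,-0.1667,0,0.002,-0.1963,-0.005,0.23,-0.1383,-0.1667,0,0.002,-0.1963,-0.005,0.23,-0.1383,-0.1667,0,0.002,-0.1963,-0.005,0.23,-0.1383,-0.1667,0,0.002,-0.1963,-0.005,0.23,-0.1383,-0.1667,0,0.002,-0.1963,-0.005,0.23,-0.1383,-0.1667,0]' | python3 jog.py; python3 - <<'E'
from h import *
y=.53;u=np.array([np.cos(y),np.sin(y),0])
go(np.array([.592,.201,.24])-.08*u,key_tool(y,0.));o=manip.get_obs();print(o['joint_pos'],o['torque'])
E
```

```text
clock: 4.78
position: [0.5, -0.1804, 0.3496]
ee_rot: [0.999, 0.05, 0.001, -0.0]
ft_force: [0.3, -0.5, -4.0]
grip_width: 0.192
grasp_force: 111.0
row: [ 0.0003 -0.0017 -0.4303  0.0566 -0.337   0.1097] n 5.742013178836674 2.2889733147287727
[ 0.9909  0.1604 -0.8211  1.4724  0.1167  1.5578 -1.2962] [-0.052   0.061  -0.0309]
```

Scaled: -0.337 m is -0.5617, -0.285 m is -0.475, -0.43 rad is -0.1075.

```bash
echo '[0,0,-0.0175,0.0167,-0.0917,0,0,0,0,-0.0375,0.0333,-0.1833,0,0,0,0,-0.055,0.05,-0.2833,0.0167,0,0,0,-0.075,0.0667,-0.3833,0.05,0,0,0,-0.095,0.0833,-0.475,0.1167,0,0,0,-0.1075,0.095,-0.5617,0.1833,0,0,0,-0.1075,0.095,-0.5617,0.1833,0,0,0,-0.1075,0.095,-0.5617,0.1833,0,0,0,-0.1075,0.095,-0.5617,0.1833,0,0,0,-0.1075,0.095,-0.5617,0.1833,0]' | python3 jog.py; python3 - <<'E'
from h import *
y=.53;u=np.array([np.cos(y),np.sin(y),0])
go(np.array([.592,.201,.24])-.08*u,key_tool(y,0.));o=manip.get_obs();print(o['joint_pos'],o['torque'])
T=tool(o);np.save("Tw1.npy",T);a=cams.camera("wrist");b=cams.camera("top");c=cams.camera("scene")
for n,i in zip("abc",(a,b,c)):cv2.imwrite(f"pics/m1{n}.png",i)
z=lambda im,x,y,w,h:cv2.resize(im[y:y+h,x:x+w],(400,300),interpolation=cv2.INTER_CUBIC)
cv2.imwrite("pics/m1.png",np.vstack([np.hstack([z(a,0,0,560,420),z(a,220,40,160,120)]),np.hstack([z(b,150,150,96,72),z(c,310,190,128,96)])]))
E
```

```text
clock: 6.02
position: [0.5242, 0.1588, 0.2407]
ee_rot: [0.966, 0.26, 0.001, 0.001]
ft_force: [0.8, -0.5, -4.3]
grip_width: 0.19
grasp_force: 110.9
row: [ 0.003  -0.0014 -0.0035 -0.0002 -0.0022  0.0007] n 0.036410978508670346 0.02538378987581041
[ 0.5049  0.3141 -1.0563  1.6144  0.2808  1.375  -1.6296] [-0.015   0.114   0.0322]
```

View pics/m1.png

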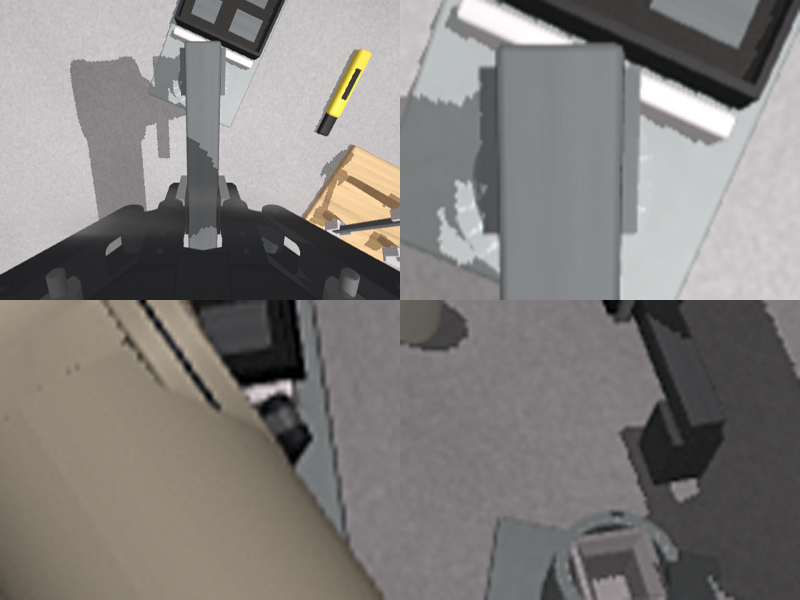

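The wrist view shows the key straight in the gripper, with the bend edge at about row 58, columns 259–309, and the free end at row 336. The scene crop shows the stepped tip at about (401,251), with the socket mouth below it. I'll compute the tip position both ways.

```bash
python3 - <<'E'
from h import *
T=np.load("Tw1.npy");c=cams.calibration("wrist");C=c['tool_from_camera']
def tz(px,z):
    d=C[:3,:3]@np.array([(px[0]-c['cx'])/c['fx'],-(px[1]-c['cy'])/c['fy'],-1]);return C[:3,3]+d*((z-C[2,3])/d[2])
for z in(-.026,-.03):print(tz((284,58),z),tz((259.3,70),z)-tz((308.5,70),z),tz((283,336),z))
ti=T[:3,:3]@[.08,0,.041]+T[:3,3];print("nominal tip",ti)
print("scene tip",plane("scene",[[401,251]],ti[2]))
# collar outer / mouth in early top and scene images: contour fits
t=cv2.imread("pics/top0.png");s=cv2.imread("pics/scene0.png")
z=lambda im,x,y,w,h:cv2.resize(im[y:y+h,x:x+w],(400,300),interpolation=cv2.INTER_CUBIC)
cv2.imwrite("pics/soc.png",np.hstack([z(t,173,171,48,36),z(s,352,256,56,42)]))
E
```

```text
[ 0.0902  0.0002 -0.026 ] [-0.     -0.0172  0.    ] [-0.0224 -0.0002 -0.026 ]
[ 0.0894  0.0002 -0.03  ] [-0.     -0.0166  0.    ] [-0.0193 -0.0002 -0.03  ]
nominal tip [0.5935 0.1989 0.1998]
scene tip [[0.6004 0.2119 0.1998]]
```

View pics/soc.png

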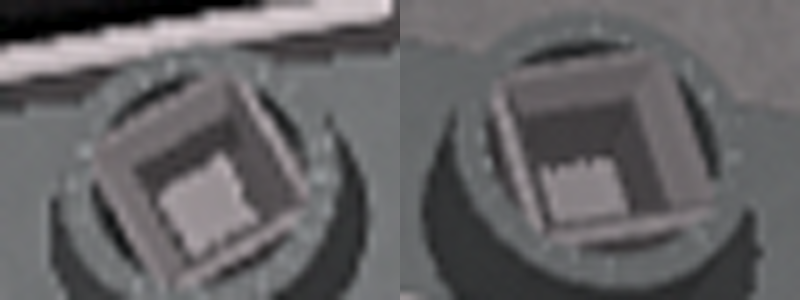

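```bash
python3 - <<'E'
from h import *
t=np.array([[232,72],[308,205],[172,288],[92,155]])*.12+[173,171]-.5+.06
s=np.array([[92,78],[268,50],[322,208],[140,248]])*.14+[352,256]-.5+.07
for n,p in(("top",t),("scene",s)):
    q=plane(n,p,.07);e=np.roll(q,-1,0)-q;print(n,q.mean(0),np.linalg.norm(e,axis=1),np.degrees(np.arctan2(e[:,1],e[:,0]))%90)
    dg=q[0]-q[2],q[1]-q[3];print(np.degrees([np.arctan2(d[1],d[0]) for d in dg])%90-45,q[[0,2]].mean(0)[:2],q[[1,3]].mean(0)[:2])
# collar ellipse centre: outer rim at z .07
print("collar l/r top",plane("top",np.array([[55,180],[335,165],[190,45],[200,300]])*.12+[173,171],.07)[:,:2])
print("collar scene",plane("scene",np.array([[55,130],[350,150],[205,10],[200,285]])*.14+[352,256],.07)[:,:2])
# project nominal key tip pieces into scene
T=np.load("Tw1.npy");c=cams.calibration("scene");W=np.linalg.inv(c['world_from_camera'])
def proj(p):
    q=W[:3,:3]@p+W[:3,3];return c['cx']-c['fx']*q[0]/q[2],c['cy']+c['fy']*q[1]/q[2]
for n,v in dict(tip=[.08,0,.041],step_pp=[.089,.009,.041],step_pm=[.089,-.009,.041],sh_pp=[.093,.013,.033],sh_pm=[.093,-.013,.033],sh_mp=[.067,.013,.033],top_pp=[.093,.009,-.028],top_pm=[.093,-.009,-.028]).items():
    print(n,np.array(proj(T[:3,:3]@v+T[:3,3])),"crop",(np.array(proj(T[:3,:3]@v+T[:3,3]))-[310,190])/.32+[400,300])
E
```

```text
top [0.5919 0.2006 0.07  ] [0.0456 0.0451 0.046  0.0464] [28.8863 30.6486 30.516  30.0708]
[30.0616 29.9985] [0.5919 0.2003] [0.5918 0.201 ]
scene [0.59   0.2029 0.07  ] [0.0503 0.047  0.0513 0.0497] [29.4623 29.1977 32.4662 28.1618]
[31.3035 28.4555] [0.5893 0.2028] [0.5907 0.203 ]
collar l/r top [[0.592  0.2415]
 [0.5939 0.1611]
 [0.6307 0.203 ]
 [0.5556 0.1996]]
collar scene [[0.6003 0.1646]
 [0.5789 0.241 ]
 [0.5509 0.1952]
 [0.6302 0.211 ]]
tip [393.9406 245.1002] crop [662.3145 472.188 ]
step_pp [390.509  250.7631] crop [651.5907 489.8847]
step_pm [400.9858 249.0154] crop [684.3305 484.423 ]
sh_pp [390.1067 251.0582] crop [650.3335 490.807 ]
sh_pm [405.4431 248.4988] crop [698.2596 482.8088]
sh_mp [384.977  237.1769] crop [634.3031 447.4277]
top_pp [402.2624 231.7309] crop [688.3199 430.409 ]
top_pm [413.7834 229.8645] crop [724.3233 424.5765]
```

```bash
python3 - <<'E'
from h import *
go([.5235,.1622,.12],key_tool(.5236,0.))
E
```

```text
row: [ 0.0023 -0.0009  0.0043  0.0009 -0.0027  0.1203] n 1.9248435255302814 0.02664253042333185
```

Scaled: 0.145 m is 0.2417, 0.14 m is 0.2333, 0.004 rad is 0.001.

```bash
echo '[0.0005,-0.0003,0.001,0.0017,-0.005,0.0833,0,0.0005,-0.0003,0.001,0.0017,-0.005,0.1667,0,0.0005,-0.0003,0.001,0.0017,-0.005,0.2,0,0.0005,-0.0003,0.001,0.0017,-0.005,0.2083,0,0.0005,-0.0003,0.001,0.0017,-0.005,0.225,0,0.0005,-0.0003,0.001,0.0017,-0.005,0.2333,0,0.0005,-0.0003,0.001,0.0017,-0.005,0.2417,0,0.0005,-0.0003,0.001,0.0017,-0.005,0.2417,0]' | python3 jog.py
```

```text
clock: 7.18
position: [0.523, 0.1631, 0.0948]
ee_rot: [0.966, 0.26, -0.0, 0.0]
ft_force: [-0.5, 1.0, -4.0]
grip_width: 0.19
grasp_force: 110.8
```

Scaled: 0.015 m is 0.025, 0.012 m is 0.02.

```bash
echo '[0,0,0,0,0,0.0067,0,0,0,0,0,0,0.0133,0,0,0,0,0,0,0.02,0,0,0,0,0,0,0.025,0,0,0,0,0,0,0.025,0]' | python3 jog.py
```

```text
clock: 7.8
position: [0.5229, 0.1631, 0.0796]
ee_rot: [0.966, 0.26, -0.001, -0.0]
ft_force: [-0.3, -0.0, -4.1]
grip_width: 0.187
grasp_force: 110.8
```

Scaled: 0.011 m is 0.0183, 0.009 m is 0.015.

```bash
echo '[0,0,0,0,0,0.005,0,0,0,0,0,0,0.01,0,0,0,0,0,0,0.015,0,0,0,0,0,0,0.0183,0,0,0,0,0,0,0.0183,0]' | python3 jog.py
```

```text
clock: 8.43
position: [0.5229, 0.1631, 0.0687]
ee_rot: [0.966, 0.26, -0.001, -0.0]
ft_force: [-0.0, -0.6, -4.6]
grip_width: 0.193
grasp_force: 110.8
```

Scaled: 0.003 m is 0.005, 0.002 m is 0.0033.

```bash
echo '[0,0,0,0,0,0.0017,0,0,0,0,0,0,0.0033,0,0,0,0,0,0,0.005,0,0,0,0,0,0,0.005,0]' | python3 jog.py; python3 - <<'E'
from h import *
y=.5236;T=tool();print(T[:3,3]+T[:3,:3]@[.0785,0,0])
# arc rows about screw axis (at tool [.0785,0,0]); clockwise seen from above = + about tool z (down)
for a in (.15,.3,.45,.6,.75,.9,1.05,1.2):print(a,np.array([.0785*(1-np.cos(a)),-.0785*np.sin(a)]))
E
```

```text
clock: 8.93
position: [0.523, 0.1631, 0.0663]
ee_rot: [0.966, 0.26, -0.0, 0.0]
ft_force: [-5.2, -2.5, 4.1]
grip_width: 0.19
grasp_force: 112.3
[0.5909 0.2025 0.0662]
0.15 [ 0.0009 -0.0117]
0.3 [ 0.0035 -0.0232]
0.45 [ 0.0078 -0.0341]
0.6 [ 0.0137 -0.0443]
0.75 [ 0.0211 -0.0535]
0.9 [ 0.0297 -0.0615]
1.05 [ 0.0394 -0.0681]
1.2 [ 0.0501 -0.0732]
```

Scaled: -0.0443 m is -0.0738, -0.0341 m is -0.0568, 0.15 rad is 0.0375.

```bash
echo '[0,0,0.0375,0.0015,-0.0195,-0.0008,0,0,0,0.0375,0.0015,-0.0195,-0.0008,0,0,0,0.075,0.0058,-0.0387,-0.0008,0,0,0,0.075,0.0058,-0.0387,-0.0008,0,0,0,0.1125,0.013,-0.0568,-0.0008,0,0,0,0.1125,0.013,-0.0568,-0.0008,0,0,0,0.15,0.0228,-0.0738,-0.0008,0,0,0,0.15,0.0228,-0.0738,-0.0008,0,0,0,0.15,0.0228,-0.0738,-0.0008,0]' | python3 jog.py; python3 - <<'E'
from h import *
o=manip.get_obs();print(o['torque'],o['joint_pos']);T=tool(o);print(T[:3,3]+T[:3,:3]@[.0785,0,0],np.arctan2(T[1,0],T[0,0]))
E
```

```text
clock: 10.05
position: [0.5146, 0.2069, 0.0664]
ee_rot: [0.999, -0.036, 0.001, 0.0]
ft_force: [7.0, -2.2, -5.9]
grip_width: 0.185
grasp_force: 110.8
[-0.6858 -1.4747 -0.1513] [ 0.2275  0.4679 -0.839   1.795   0.398   1.0552 -2.4021]
[0.5929 0.2012 0.0665] -0.07257277152591768
```

Scaled: -0.13 m is -0.2167, -0.08 m is -0.1333.

```bash
echo '[0,0,0,0,0,0,0.5,0,0,0,0,0,0,1,0,0,0,0,0,0,1,0,0,0,0,0,0,1,0,0,0,0,0,0,1,0,0,0,0,0,-0.05,1,0,0,0,0,0,-0.1333,1,0,0,0,0,0,-0.2167,1,0,0,0,0,0,-0.2167,1,0,0,0,0,0,-0.2167,1]' | python3 jog.py; python3 - <<'E'
from h import *
a=cams.camera("wrist");c=cams.camera("scene");np.save("Tw2.npy",tool())
z=lambda im,x,y,w,h:cv2.resize(im[y:y+h,x:x+w],(400,300),interpolation=cv2.INTER_CUBIC)
cv2.imwrite("pics/m2a.png",a);cv2.imwrite("pics/m2c.png",c)
cv2.imwrite("pics/m2.png",np.hstack([z(a,0,0,560,420),z(c,310,190,128,96)]))
E
```

```text
clock: 11.3
position: [0.5125, 0.2081, 0.1958]
ee_rot: [0.999, -0.037, -0.0, 0.0]
ft_force: [-0.5, -0.0, -0.8]
grip_width: 0.998
grasp_force: 0.0
```

View pics/m2.png

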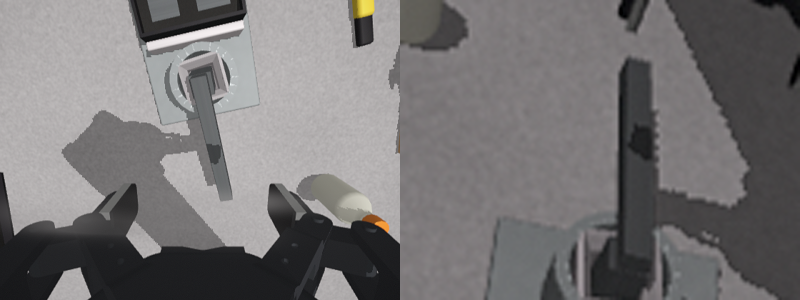

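The key stands in the socket, drooping. In the wrist picture its bend is near (280,101) and its free end near (315,274), and the socket has turned about 19°. Joint 7 is near its limit, so I'll regrip with a half turn of the wrist.

```bash
python3 - <<'E'
from h import *
T=np.load("Tw2.npy");a=cv2.imread("pics/m2a.png")
cr=a[80:290,240:350];g=cr.mean(2)
for r in range(130,285,14):
    row=a[r,262:345].mean(1);print(r,''.join('#' if v<115 else '.' if v<140 else ' ' for v in row))
for px in((315,276),(311,276),(319,276)):print(px,plane("wrist",[px],.065,T),plane("wrist",[px],.07,T))
for px in((283,100),):print(px,plane("wrist",[px],.095,T))
E
```

```text
130    .###################################.                                           
144       .....############################.                                           
158 #######################################.     .                                     
172 ..........#..#....########################                                         
186     ....#####........########################.                                     
200 .............##..........#######################.                                  
214               .##............######################.                               
228                   ..............######################.                            
242                        .............#####################                          
256                             ............####################                       
270                                            .#.................#                    
284 .                                                                                  
(315, 276) [[0.4355 0.1827 0.065 ]] [[0.4381 0.183  0.07  ]]
(311, 276) [[0.4357 0.1866 0.065 ]] [[0.4384 0.1869 0.07  ]]
(319, 276) [[0.4352 0.1787 0.065 ]] [[0.4378 0.1792 0.07  ]]
(283, 100) [[0.5981 0.202  0.095 ]]
```

Scaled: -3.34 rad is -0.835.

```bash
echo '[0,0,-0.375,0,0,0,1,0,0,-0.375,0,0,0,1,0,0,-0.375,0,0,0,1,0,0,-0.375,0,0,0,1,0,0,-0.375,0,0,0,1,0,0,-0.375,0,0,0,1,0,0,-0.375,0,0,0,1,0,0,-0.375,0,0,0,1,0,0,-0.725,0,0,0,1,0,0,-0.725,0,0,0,1,0,0,-0.725,0,0,0,1,0,0,-0.725,0,0,0,1,0,0,-0.725,0,0,0,1,0,0,-0.725,0,0,0,1,0,0,-0.725,0,0,0,1,0,0,-0.725,0,0,0,1,0,0,-0.835,0,0,0,1,0,0,-0.835,0,0,0,1,0,0,-0.835,0,0,0,1,0,0,-0.835,0,0,0,1]' | python3 jog.py; python3 - <<'E'
from h import *
go([.514,.1914,.057],key_tool(.13+np.pi,0.));o=manip.get_obs();print(o['joint_pos'])
E
```

```text
clock: 13.9
position: [0.5123, 0.2082, 0.1954]
ee_rot: [-0.062, 0.998, -0.0, -0.001]
ft_force: [0.5, -1.1, -0.6]
grip_width: 1.0
grasp_force: 0.0
row: [ 0.0001 -0.0023 -0.0065  0.0001 -0.0169  0.1384] n 2.2304287473566027 0.036619440572099024
[ 0.5917  0.6223 -1.438   1.6536  0.6218  1.4277  0.7751]
```

Scaled: 0.138 m is 0.23, 0.13 m is 0.2167.

```bash
echo '[0,0,0,0,-0.0283,0.0833,1,0,0,0,0,-0.0283,0.1667,1,0,0,0,0,-0.0283,0.2167,1,0,0,0,0,-0.0283,0.23,1,0,0,0,0,-0.0283,0.23,1,0,0,0,0,-0.0283,0.23,0,0,0,0,0,-0.0283,0.23,0,0,0,0,0,-0.0283,0.23,0,0,0,0,0,-0.0283,0.23,0,0,0,0,0,-0.0283,0.23,0,0,0,0,0,-0.0283,0.23,0,0,0,0,0,-0.0283,0.23,0,0,0,0,0,-0.0283,0.23,0]' | python3 jog.py; python3 - <<'E'
from h import *
o=manip.get_obs();T=tool(o);print(o['joint_pos'],o['torque']);S=T[:3,:3].T@(np.array([.5915,.2015,T[2,3]])-T[:3,3]);print("pivot in tool",S,np.arctan2(-T[1,0],-T[0,0]))
for a in (.15,.3,.45,.6,.75,.9):
    print(a,S[:2]-np.array([[np.cos(a),-np.sin(a)],[np.sin(a),np.cos(a)]])@S[:2])
E
```

```text
clock: 15.52
position: [0.5148, 0.192, 0.0587]
ee_rot: [-0.062, 0.998, 0.0, -0.0]
ft_force: [-1.7, 1.8, 5.2]
grip_width: 0.187
grasp_force: 106.7
[ 0.5425  0.7422 -1.2902  1.8012  0.7658  1.2124  0.7143] [0.5681 0.0494 0.4448]
pivot in tool [-0.0773 -0.     -0.    ] 0.12417790951131862
0.15 [-0.0009  0.0115]
0.3 [-0.0035  0.0228]
0.45 [-0.0077  0.0336]
0.6 [-0.0135  0.0436]
0.75 [-0.0208  0.0527]
0.9 [-0.0293  0.0605]
```

Gripped. Now I'll turn it on, key yaw 0.12 going toward about -0.5 first.

Units first: shifts go in shares of 60 cm and turns go in shares of 4 rad. So 0.0436 m is 0.0727, 0.0336 m is 0.056, 0.6 rad is 0.15.

```bash
echo '[0,0,0.0375,-0.0015,0.0192,0,0,0,0,0.0375,-0.0015,0.0192,0,0,0,0,0.075,-0.0058,0.038,0,0,0,0,0.075,-0.0058,0.038,0,0,0,0,0.1125,-0.0128,0.056,0,0,0,0,0.1125,-0.0128,0.056,0,0,0,0,0.15,-0.0225,0.0727,0,0,0,0,0.15,-0.0225,0.0727,0,0,0,0,0.15,-0.0225,0.0727,0,0]' | python3 jog.py; python3 - <<'E'
from h import *
o=manip.get_obs();T=tool(o);print(o['joint_pos'],o['torque']);S=T[:3,:3].T@(np.array([.5915,.2015,T[2,3]])-T[:3,3]);print("pivot in tool",S,np.arctan2(-T[1,0],-T[0,0]))
for a in (.1,.2,.3,.4):
    print(a,S[:2]-np.array([[np.cos(a),-np.sin(a)],[np.sin(a),np.cos(a)]])@S[:2])
E
```

```text
clock: 16.65
position: [0.5231, 0.2368, 0.0588]
ee_rot: [0.235, 0.972, 0.0, 0.0]
ft_force: [1.4, 2.7, 7.0]
grip_width: 0.184
grasp_force: 108.7
[ 0.3723  0.6931 -1.1554  1.7389  0.6853  1.1774  0.1155] [ 0.3218 -0.0863  0.3187]
pivot in tool [-0.077  -0.0002  0.    ] -0.4740639326179908
0.1 [-0.0004  0.0077]
0.2 [-0.0016  0.0153]
0.3 [-0.0035  0.0227]
0.4 [-0.0061  0.03  ]
```

Scaled: 0.0077 m is 0.0128, -0.0004 m is -0.0007, 0.1 rad is 0.025.

```bash
for i in 1; do echo '[0,0,0.025,-0.0007,0.0128,0,0,0,0,0.025,-0.0007,0.0128,0,0,0,0,0.025,-0.0007,0.0128,0,0]' | python3 jog.py; python3 -c "
from h import *
print(manip.get_obs()['torque'])"; echo '[0,0,0.025,-0.0007,0.0128,0,0,0,0,0.025,-0.0007,0.0128,0,0,0,0,0.025,-0.0007,0.0128,0,0]' | python3 jog.py; python3 -c "
from h import *
o=manip.get_obs();T=tool(o);print(o['torque'],np.arctan2(-T[1,0],-T[0,0]))"; done
```

```text
clock: 17.02
position: [0.5268, 0.2427, 0.0591]
ee_rot: [0.283, 0.959, -0.001, 0.0]
ft_force: [-3.1, -2.3, 13.7]
grip_width: 0.183
grasp_force: 110.4
[-0.6698  0.6058  0.6539]
clock: 17.4
position: [0.5304, 0.2474, 0.0593]
ee_rot: [0.33, 0.944, -0.003, 0.0]
ft_force: [-10.9, -11.8, 25.5]
grip_width: 0.186
grasp_force: 115.7
[-2.5121  2.2268  1.5418] -0.6728477453954822
```

Scaled: -0.2 m is -0.3333, -0.18 m is -0.3, -0.1 rad is -0.025.

```bash
echo '[0,0,0,0,0,0,0,0,0,-0.025,-0.0007,-0.0128,0,0,0,0,-0.025,-0.0007,-0.0128,0,0,0,0,-0.025,-0.0007,-0.0128,0,0.4,0,0,-0.025,-0.0007,-0.0128,0,1,0,0,-0.025,-0.0007,-0.0128,0,1,0,0,-0.025,-0.0007,-0.0128,0,1,0,0,-0.025,-0.0007,-0.0128,0,1,0,0,-0.025,-0.0007,-0.0128,-0.05,1,0,0,-0.025,-0.0007,-0.0128,-0.1333,1,0,0,-0.025,-0.0007,-0.0128,-0.2167,1,0,0,-0.025,-0.0007,-0.0128,-0.3,1,0,0,-0.025,-0.0007,-0.0128,-0.3333,1,0,0,-0.025,-0.0007,-0.0128,-0.3333,1]' | python3 jog.py; python3 - <<'E'
from h import *
t=cams.camera("top");c=cams.camera("scene")
cv2.imwrite("pics/m3t.png",t);cv2.imwrite("pics/m3c.png",c)
z=lambda im,x,y,w,h:cv2.resize(im[y:y+h,x:x+w],(400,300),interpolation=cv2.INTER_CUBIC)
cv2.imwrite("pics/m3.png",np.vstack([np.hstack([z(t,149,160,80,60),z(c,336,220,80,60)]),np.hstack([z(cams.camera("wrist"),0,0,560,420),z(c,0,0,560,420)])]))
E
```

```text
clock: 19.15
position: [0.5271, 0.2434, 0.259]
ee_rot: [0.284, 0.959, 0.0, 0.0]
ft_force: [-0.7, 0.0, -1.1]
grip_width: 1.002
grasp_force: 0.0
```

View pics/m3.png

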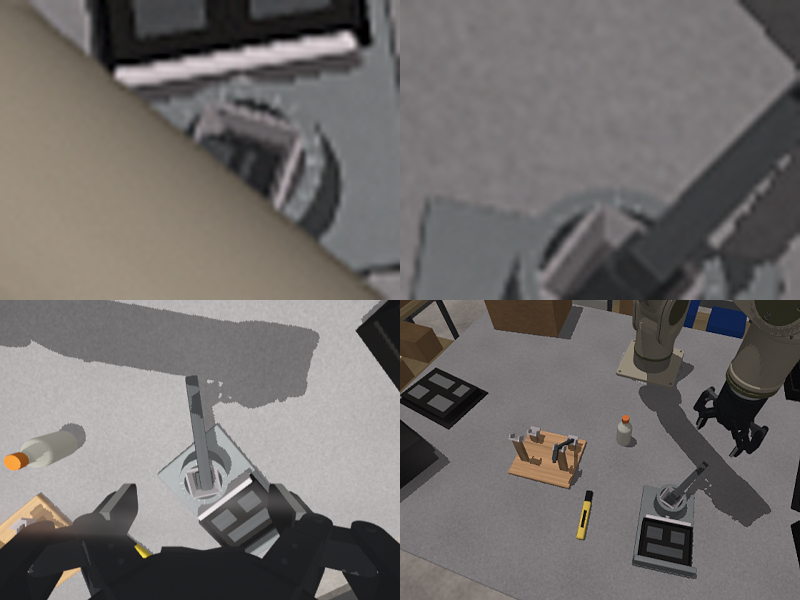

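The key stands in the socket with a slight droop, and the bystanders look undisturbed. In the top crop the mouth's visible corners are about (206,103), (304,137) and (275,207). From those I'll measure the screw angle.

```bash
python3 - <<'E'
from h import *
q=plane("top",np.array([[206,103],[304,137],[275,207]])*.2+[149,160],.07)
e=np.diff(q,axis=0);print(np.linalg.norm(e,axis=1),np.degrees(np.arctan2(e[:,1],e[:,0]))%90-90)
E
```

```text
[0.0506 0.0365] [-21.1719 -22.174 ]
```

```bash
python3 -c "
from workcell import manip, cams, ticket
print(ticket.hand_in())"
```

```text
the job is handed in; nothing more can be done
None
```

The job is handed in, but the interface gave no verdict: the thick key stands released in the socket, the screw turned at least about 0.90 rad (from the camera) to what felt like its stop, and the glue, knife and thin key look undisturbed.

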